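# Take the middle tin out of a stacked lunch carrier and close the carrier up again

### The arm

A 6-joint arm with a two-finger parallel gripper is mounted at the origin on the work surface. World frame = base frame: x ahead of the robot, y to its left, z up, the work surface at z = 0. Lengths are in m, angles in rad, forces in N, time in s.
With the tool pointing down it reaches from about 0.3 to 0.875 m from the base axis. Payload 4.2 kg.
Tool frame: the origin (TCP) lies at the centre of the arm's flange, where the gripper is bolted on; the fingertips stand 173 mm ahead of it and the grasp point (between the pads) lies 155 mm ahead of it; z points along the fingers, y is the line along which they close (so a half turn about z gives the same grasp; the last joint's range is limited). The gripper opens to 85 mm and grips with 20 to 120 N. Pads are 22 mm wide; open, the fingers measure 114 mm over their backs; the gripper's body (76 mm by 85 mm) begins 54 mm behind the grasp point. The pads swing forward as they close: fully open they stand 13 mm farther back than shut.
Start: joints at [-1.132, 0.32, 1.565, -0, 1.257, -0.02], TCP at [0.255, -0.516, 0.405] pointing down, gripper open.
Joint ranges: [-3.11, 3.11], [-0.84, 2.01], [0.21, 2.61], [-1.34, 4.49], [0.05, 2.63], [-2.56, 2.56]. Speed limits (rad/s): [2.57, 2.57, 3.14, 3.14, 3.14, 3.14].

### API

Orientations are given as a unit quaternion [x, y, z, w].
In Python, from cell import bot gives the robot as it stands.
- The arm moves only by the shell command python3 -m pendant 'ROWS' [FORCE]. ROWS is JSON, a list of rows, each a list of 3 entries, a list of its own where there are three numbers: the finger opening in mm, from 0 to 85.4, then the shift along the tool's x, y, z in mm, then the turn about the tool's z in rad. A call has 1 to 20 rows; each row shifts and turns the commanded pose from where the row before left it, along the tool's axes as they then stand; what a row does not reach is not made up. A row lasts 1/10 s, in which the tool goes at most 50 mm and 8.59 degrees, less where a joint would pass 70% of its speed; a pose out of reach is approached as far as the arm can. A call is refused whole if a number of a shift passes 50 or a number of a turn 0.15, either way. A call with a gripper value outside its range is refused whole. The fingers move at their own pace and stop on an object; FORCE is the grip in N (left out, the last holds). Time passes only in rows, so rows that do not move let the fingers close. It gives the time, the measured TCP pose, the force, the opening and the grip force at its end, in the units of the state.
- bot.state(): the state, without advancing time (a new reading comes with each control period).
- bot.snapshot(name): name is "scene" or "top" or "wrist"; returns a dict with "pixels" (400x640x3 uint8, red, green, blue), "K" (3x3 intrinsics, pixels), "world_to_cam" (4x4, takes a point from world to camera coordinates). Camera axes: x right, y up, looking along -z (the intrinsics and any distortion apply to the point x, -y, -z); pixel columns grow to the right and rows downward; lengths in m; the calibration is good to about 2 mm. A picture is of the moment at which its call begins. There is no depth.
- bot.finish_job(): hands the job in; it is judged then, once.
The state is a dict: "t": time; "q": joint angles; "joint_vel": joint speeds; "joint_torque": joint torques, N m; "ee_pos": TCP position; "tcp_rot": TCP orientation; "ft_force": force on the tool from outside, world axes, zero at the start; "moment": the same for the moment, N m; "gripper_width": opening from 0.0 (shut) to 1.0 (fully open); "grasp_force": force on a finger pad.
Only numpy, scipy, OpenCV 4.12 (cv2) and the standard library are available. Lean on these libraries where they do the work, as an engineer would, in place of code of your own. Each camera call takes 0.05 s, during which the arm holds its last target. There are 200 camera calls.

### The job

Only the yellow middle tin of the stacked lunch carrier needs washing: lift the red tin off with its lid on and set it on the cork mat, put the yellow tin upright in the pink washing-up basket, then restack the red tin with its lid squarely and fully seated on the blue tin. The red tin still holds lunch, so carry it level with its lid on; set the tins down rather than dropping them, leave the blue tin where it stands, and do not disturb the basket or the other things on the bench.

Things in the scene. Friction and masses are not known exactly. Their poses are not given: they have to be found in the camera images.
- red_tin_center (a point): Red oblong enamel lunch tin on top of the stack, lidded, 0.25 to 0.47 kg, shaped as the other two: body 140 (own x) x 62 (own y) x 46 mm high, flat upright sides to grasp across the 62 mm, and below it a foot 6 mm high that nests in the tin beneath. This point: centre of the body, 29 mm above the foot's underside, 23 mm below the rim. Stacked tins stand 46 mm apart, centre to centre. Own z up.
- yellow_tin_center (a point): Yellow lunch tin, middle of the stack, empty, about 0.2 kg; same shape and point as the red tin. Walls 4 mm, open top 132 x 54 mm inside. The foot below is 127 x 49 mm (its lowest 3 mm only 121 x 43), so a tin nests in the one beneath with 2.5 mm of play on each side.
- blue_tin_center (a point): Blue lunch tin, about 0.3 kg, bottom of the stack, standing loose on the bench on its foot; same shape and point as the red tin (29 mm above the bench). The tins are symmetric: a half turn about z makes no difference.
- lid_center (a point): Loose steel lid of the red tin, 140 x 62 mm, flat (top 6 mm above this point); a plug under it nests in the red tin's rim with 2.5 mm play and is not fastened. This point is the middle of its 6 mm plate, 26 mm above the red tin's centre when it is on.
- basket: Shallow pink plastic basket, loose, 0.4 kg, 250 mm long (own x axis), 190 mm wide (own y), 55 mm high, walls 4 mm, inner floor 4 mm above the bench; empty. Origin at the centre of its underside.
- cork_mat: Brown cork mat fixed to the bench, 180 (own x) x 120 x 4 mm thick, nothing on it. Origin at the centre of its underside, on the bench.
- chilli_jar: Bystander: glass chilli jar, 60 mm across, 100 mm tall, red cap, standing beyond the mat, about 145 mm from the mat's centre. Origin under its centre.
- mug: Bystander: white enamel mug, 76 mm across, 80 mm tall, standing beyond the lunch carrier, about 138 mm from its centre; its handle points away from the carrier, so none of it lies nearer. Origin under its centre.
- spoon: Bystander: wooden spoon 240 mm long lying flat on the right of the bench. Origin on its underside.
- lantern: Bystander: orange battery lantern, 100 mm across, 195 mm tall with its bail handle, at the far side of the bench. Origin under its centre.
- tumbler: Bystander: steel tumbler, 68 mm across, 100 mm tall, at the far side of the bench. Origin under its centre.
Not all that is in view belongs to the job. There is more than one size of the part that bears yellow_tin_center; the job needs the smallest.

How it is judged:
By the outcome, as a careful person would: the job done as asked, in the order asked, and still so for the second after the job is handed in, with the robot touching nothing.
It also fails if it takes over 72 s, if anything falls off the work surface, if the arm or the gripper's body presses on something with over 40 N, if the wrist force passes 120 N, or if a joint passes its speed limit or range.

## Working session

There is one attempt and no reset: what is moved stays moved. The work goes in short steps, Python scripts to look and compute and a shell command to move; the robot and the scene stay as the last step left them, time stands still between calls to the robot, and variables do not carry over. Pictures are saved under pics/ and viewed, at most 13 in all, crops included, and the job is handed in when it is done.

```bash
ls; mkdir -p pics
python3 - <<'E'
from cell import bot
import cv2,numpy as np
for n in("scene","top"):
    s=bot.snapshot(n); cv2.imwrite(f"pics/{n}0.png",s["pixels"][:,:,::-1]); print(n,s.keys(),s["K"],s["world_to_cam"])
    np.savez(f"{n}0.npz",**s)
s=bot.state();print({k:np.round(v,3) for k,v in s.items()})
E
```

```text
pics
scene dict_keys(['pixels', 'K', 'world_to_cam']) [[371.70061415   0.         321.66974092]
 [  0.         371.70061415 197.49044502]
 [  0.           0.           1.        ]] [[ 0.49315245  0.86992198  0.00603465 -0.18981917]
 [-0.60039896  0.33532554  0.72600129  0.25466442]
 [ 0.6295409  -0.36165251  0.68766686 -1.52753786]
 [ 0.          0.          0.          1.        ]]
top dict_keys(['pixels', 'K', 'world_to_cam']) [[466.8899867    0.         315.16528088]
 [  0.         466.8899867  197.87108278]
 [  0.           0.           1.        ]] [[-0.00172013 -0.99999491  0.00268665 -0.09121182]
 [ 0.99764018 -0.00153166  0.06864202 -0.5276049 ]
 [-0.06863755  0.00279839  0.99763774 -1.24216815]
 [ 0.          0.          0.          1.        ]]
{'t': np.float64(0.1), 'q': array([-1.132,  0.32 ,  1.566, -0.   ,  1.257, -0.02 ]), 'joint_vel': array([ 0.   , -0.001, -0.002, -0.   ,  0.   ,  0.001]), 'joint_torque': array([-0.0000e+00, -4.1641e+01, -2.3470e+01, -0.0000e+00,  5.0000e-03,
        0.0000e+00]), 'ee_pos': array([ 0.255, -0.515,  0.404]), 'tcp_rot': array([ 0.974,  0.227, -0.   , -0.001]), 'ft_force': array([-0.592, -0.274,  0.089]), 'moment': array([ 0.006,  0.033, -0.015]), 'grasp_force': np.float64(0.0), 'gripper_width': np.float64(0.996)}
```

View pics/scene0.png

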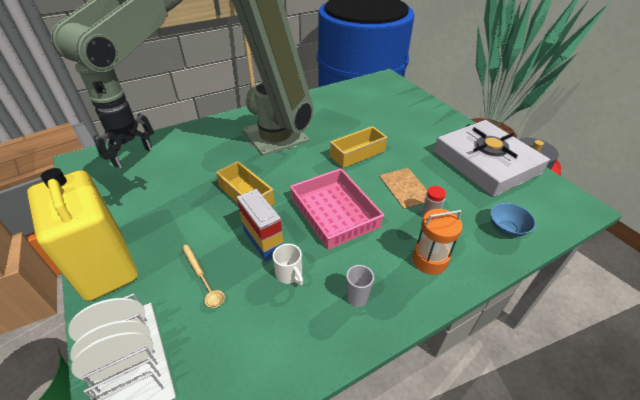

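View pics/top0.png

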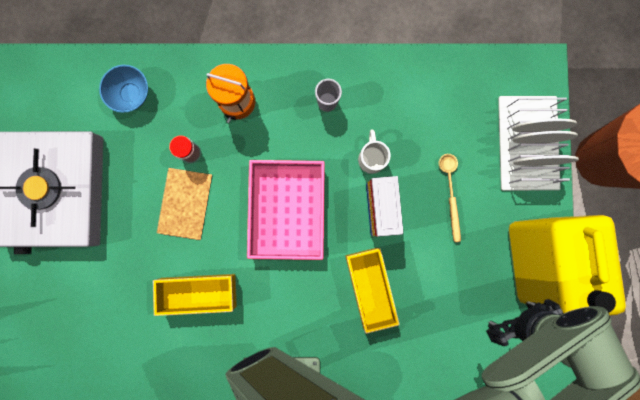

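The scene view shows the stack at about (260,222), with lid, red, yellow and blue from the top down. The basket is at (337,207), the mat at (405,187) and the mug at (288,263). In the top view the lid is at (386,207), the mat at (185,204) and the basket at (287,210). The two loose yellow tins are larger decoys. I'll enlarge the stack in both views.

Run:
```python
import cv2,numpy as np
a=np.load("scene0.npz")["pixels"][180:262,215:315,::-1]
b=np.load("top0.npz")["pixels"][160:250,350:420,::-1]
c=np.load("top0.npz")["pixels"][155:265,145:335,::-1]
cv2.imwrite("pics/c1.png",np.hstack([cv2.resize(a,None,fx=4.5,fy=4.5,interpolation=cv2.INTER_CUBIC)[:369],cv2.resize(b,(287,369),interpolation=cv2.INTER_CUBIC)]))
cv2.imwrite("pics/c2.png",cv2.resize(c,None,fx=4,fy=4,interpolation=cv2.INTER_CUBIC))
```

```text
(no output)
```

View pics/c1.png

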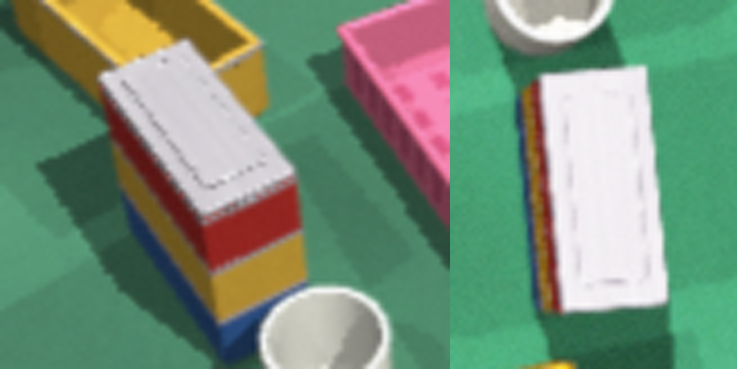

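View pics/c2.png

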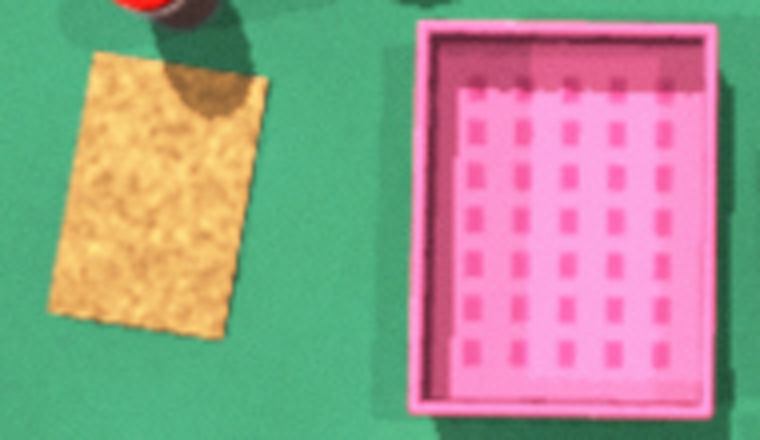

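In c1 the scene lid corners are about (101,77), (190,42), (299,178) and (203,216) at ×4.5. The top-view lid corners are (90,75), (195,68), (217,302) and (112,310) at ×4.1. In c2 the mat corners are (93,52), (269,78), (224,339) and (48,313), and the basket's outer rim corners are (417,20), (717,24), (713,417) and (410,413).

```bash
cat > h.py <<'E'
import numpy as np,cv2
def load(n): 
    d=np.load(n+".npz"); return dict(d)
def P(s):
    return s["K"]@np.diag([1,-1,-1])@s["world_to_cam"][:3]
def tri(s1,p1,s2,p2):
    X=cv2.triangulatePoints(P(s1),P(s2),np.array(p1,float).T,np.array(p2,float).T); return (X[:3]/X[3]).T
def plane(s,p,z):
    M=P(s); H=np.c_[M[:,0],M[:,1],M[:,2]*z+M[:,3]]
    r=np.linalg.solve(H,np.c_[np.array(p,float),np.ones(len(p))].T); return (r[:2]/r[2]).T
def proj(s,X):
    r=P(s)@np.r_[X,1]; return r[:2]/r[2]
E
python3 - <<'E'
from h import *
np.set_printoptions(precision=4,suppress=True)
S,T=load("scene0"),load("top0")
ps=np.array([(299,178),(203,216),(101,77),(190,42)])/4.5+[214.6,179.6]
pt=np.array([(90,75),(195,68),(217,302),(112,310)])/4.1+[349.6,159.6]
X=tri(S,ps,T,pt);print(X,X.mean(0))
for z in(.15,):
  for s,p in((S,ps),(T,pt)):
    Y=plane(s,p,z);print(Y,Y.mean(0))
    d=(Y[0]+Y[1]-Y[2]-Y[3])/2;e=(Y[0]+Y[3]-Y[1]-Y[2])/2
    print(np.linalg.norm(d),np.degrees(np.arctan2(d[1],d[0])),np.linalg.norm(e),np.degrees(np.arctan2(e[1],e[0])))
for p,z in(([(93,52),(269,78),(224,339),(48,313)],.004),([(417,20),(717,24),(713,417),(410,413)],.055)):
    Y=plane(T,np.array(p)/4+[144.6,154.6],z);d=(Y[0]+Y[1]-Y[2]-Y[3])/2
    print(Y.mean(0),np.linalg.norm(d),np.degrees(np.arctan2(d[1],d[0])))
# check rims of blue/yellow: near corner of stack in scene crop: boundaries
print(plane(S,np.array([(222,358)])/4.5+[214.6,179.6],.006))
E
```

```text
[[ 0.5674 -0.229   0.1449]
 [ 0.571  -0.2908  0.1486]
 [ 0.4328 -0.3016  0.1495]
 [ 0.4282 -0.2402  0.1482]] [ 0.4999 -0.2654  0.1478]
[[ 0.5721 -0.2304]
 [ 0.5724 -0.291 ]
 [ 0.4335 -0.3014]
 [ 0.4303 -0.2406]] [ 0.5021 -0.2659]
0.1407049774170502 4.206941619154105 0.06074508896201652 91.68140563486882
[[ 0.5667 -0.2285]
 [ 0.5708 -0.2907]
 [ 0.4327 -0.3017]
 [ 0.4282 -0.24  ]] [ 0.4996 -0.2652]
0.13877255232005645 4.656051508411078 0.06207945049347064 93.99315857049687
[0.5141 0.2648] 0.18021359503500461 -8.78490457009786
[ 0.4962 -0.0148] 0.2572144106271872 -0.6512349445594064
[[ 0.5629 -0.2909]]
```

Stack at (0.500, -0.265), yaw about 4.5°, lid height about 0.148 (as expected). Mat at (0.514, 0.265), -8.8°; basket at (0.496, -0.015), -0.7°. First I move away from the canister, then turn to the tin's yaw.

```bash
cat >> h.py <<'E'
def goto(x,y,z,yawdeg,n=1):
    """print shift in tool axes (mm) and turn (rad) from measured pose to tool pose with x-axis at yawdeg"""
    from cell import bot
    from scipy.spatial.transform import Rotation as R
    s=bot.state();r=R.from_quat(s["tcp_rot"]).as_matrix()
    yaw=np.arctan2(r[1,0],r[0,0]);d=np.array([x,y,z])-s["ee_pos"]
    sh=r.T@d*1000
    yt=np.radians(yawdeg);c,si=np.cos(yt),np.sin(yt);r2=np.array([[c,si,0],[si,-c,0],[0,0,-1]])
    turn=(yaw-yt+np.pi)%(2*np.pi)-np.pi
    print("t",round(s["t"],2),"pos",np.round(s["ee_pos"],4),"yaw",np.round(np.degrees(yaw),2),"tilt",np.round(r[2,2],4),"q6",np.round(s["q"][5],2),"F",np.round(s["ft_force"],1),"w",np.round(s["gripper_width"],3),"g",np.round(s["grasp_force"],1))
    print(" shift(current axes)",np.round(sh,1),"| turn",np.round(turn,4),"| shift if turned first",np.round(r2.T@d*1000,1))
E
python3 -m pendant '[[85,[15,-30,0],0],[85,[15,-30,0],0],[85,[15,-30,0],0],[85,[15,-30,0],0],[85,[15,-30,0],0],[85,[15,-30,0],0],[85,[0,0,0],0.126],[85,[0,0,0],0.126],[85,[0,0,0],0.126],[85,[0,0,0],0]]' 40
python3 -c "
from h import *
goto(.50,-.2655,.42,4.5)"
```

```text
t: 1.1
ee_pos: [0.2556, -0.314, 0.4045]
tcp_rot: [0.999, 0.041, -0.0, -0.0]
ft_force: [0.3, -0.2, 0.0]
gripper_width: 0.997
grasp_force: 0.0
t 1.1 pos [ 0.2556 -0.314   0.4045] yaw 4.66 tilt -1.0 q6 0.57 F [ 0.3 -0.2  0. ] w 0.997 g 0.0
 shift(current axes) [247.6 -28.6 -15.5] | turn 0.0027 | shift if turned first [247.5 -29.2 -15.5]
```

```bash
python3 -m pendant '[[85,[30,-4,-6],0],[85,[32,-5,-10],0],[85,[32,-5,0],0],[85,[32,-5,0],0],[85,[0,0,0],0]]'
python3 - <<'E'
from cell import bot
from h import *
s=bot.snapshot("wrist");np.savez("w1.npz",**s);cv2.imwrite("pics/w1.png",s["pixels"][:,:,::-1])
print(P(s), -s["world_to_cam"][:3,:3].T@s["world_to_cam"][:3,3])
E
python3 -m pendant '[[85,[32,-4,0],0],[85,[32,-4,0],0],[85,[32,-3,0],0],[85,[25,0,0],0],[85,[0,0,0],0]]'
python3 - <<'E'
from cell import bot
from h import *
s=bot.snapshot("wrist");np.savez("w2.npz",**s)
a=np.load("w1.npz")["pixels"];cv2.imwrite("pics/w12.png",np.hstack([a[::1],s["pixels"]])[:,:,::-1])
im=np.vstack([cv2.resize(a,None,fx=.75,fy=.75,interpolation=cv2.INTER_AREA),cv2.resize(s["pixels"],None,fx=.75,fy=.75,interpolation=cv2.INTER_AREA)])
cv2.imwrite("pics/w12.png",im[:,:,::-1])
goto(.50,-.2655,.42,4.5)
E
```

```text
t: 1.6
ee_pos: [0.3824, -0.2847, 0.4203]
tcp_rot: [0.999, 0.043, 0.001, -0.0]
ft_force: [-0.3, 0.3, -0.5]
gripper_width: 0.995
grasp_force: 0.0
[[-7.52786401e+01 -2.93082801e+02 -3.00854050e+02  7.05274239e+01]
 [-3.33651230e+02 -2.86153870e+01 -1.01241644e+02  1.86194383e+02]
 [-3.14771829e-01 -2.64531808e-02 -9.48798674e-01  5.07994682e-01]] [ 0.46377466 -0.27810459  0.38930096]
t: 2.15
ee_pos: [0.5008, -0.2647, 0.42]
tcp_rot: [0.999, 0.042, -0.0, -0.0]
ft_force: [-0.9, -0.2, -0.8]
gripper_width: 0.998
grasp_force: 0.0
t 2.2 pos [ 0.4994 -0.2647  0.42  ] yaw 4.73 tilt -1.0 q6 0.98 F [-0.7 -0.8  0.9] w 0.995 g 0.0
 shift(current axes) [0.6 0.8 0. ] | turn 0.0041 | shift if turned first [0.6 0.8 0. ]
```

View pics/w12.png

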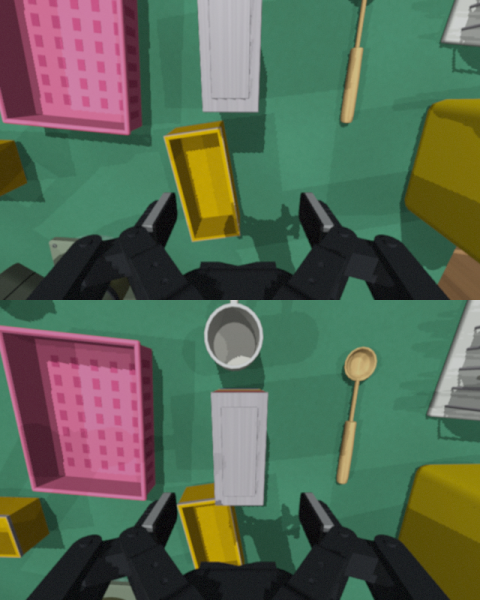

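In w12's upper frame the lid's near corners are at about (204,111) and (259,112). In the lower frame the lid spans (212,391), (269,391), (266,506) and (214,504). It sits between the fingers' lines, and nothing else is near.

Run:
```python
from h import *
np.set_printoptions(precision=4,suppress=True)
A,B=load("w1"),load("w2")
def corners(s,roi):
    x0,y0,x1,y1=roi;im=s["pixels"][y0:y1,x0:x1].astype(int)
    m=((im.max(2)-im.min(2)<30)&(im.min(2)>110)).astype(np.uint8)
    m=cv2.morphologyEx(m,cv2.MORPH_OPEN,np.ones((5,5)))
    c=max(cv2.findContours(m,0,1)[0],key=cv2.contourArea)
    a=cv2.approxPolyDP(cv2.convexHull(c),6,True)[:,0]+[x0,y0];return a.astype(float)
print(corners(A,(240,0,370,180)))
c=corners(B,(270,115,370,290));print(c)
Y=plane(B,c,.150);print(Y,Y.mean(0))
a=np.array([(204,110.5),(259,112)])/.75;b=np.array([(213.5,204),(266.5,206)])/.75
print(tri(A,a,B,b))
b=np.array([(212,91),(269,91),(266.5,206),(214,204.5)])/.75
Y=plane(B,b,.150);d=(Y[0]+Y[1]-Y[2]-Y[3])/2;print(Y,Y.mean(0),np.linalg.norm(d),np.degrees(np.arctan2(d[1],d[0])))
```

```text
[[349.   0.]
 [344. 147.]
 [270. 148.]
 [263.   0.]]
[[356. 123.]
 [350. 272.]
 [288. 272.]
 [281. 123.]]
[[ 0.572  -0.2907]
 [ 0.4343 -0.3023]
 [ 0.4294 -0.243 ]
 [ 0.567  -0.2304]] [ 0.5007 -0.2666]
[[ 0.428  -0.2414  0.1477]
 [ 0.4328 -0.3058  0.152 ]]
[[ 0.5684 -0.2317]
 [ 0.5734 -0.2927]
 [ 0.4318 -0.3078]
 [ 0.4285 -0.2405]] [ 0.5005 -0.2682] 0.1412781855881792 4.8597580356298815
```

```bash
python3 -m pendant '[[85,[1,1,25],0],[85,[0,0,30],0],[85,[0,0,30],0],[85,[0,0,27],0],[85,[0,0,20],0],[85,[0,0,10],0],[85,[0,0,0],0],[60,[0,0,0],0],[55,[0,0,0],0],[55,[0,0,0],0],[55,[0,0,0],0],[55,[0,0,0],0]]' 45
python3 - <<'E'
from cell import bot
from h import *
goto(.5005,-.266,.278,4.7)
s=bot.snapshot("wrist");np.savez("w3.npz",**s)
E
```

```text
t: 3.4
ee_pos: [0.5007, -0.2657, 0.2803]
tcp_rot: [0.999, 0.041, 0.001, 0.001]
ft_force: [-1.6, -1.4, 6.8]
gripper_width: 0.721
grasp_force: 50.7
t 3.4 pos [ 0.5007 -0.2657  0.2803] yaw 4.64 tilt -1.0 q6 0.98 F [-1.6 -1.4  6.8] w 0.721 g 50.7
 shift(current axes) [-0.3  0.3  2.3] | turn -0.001 | shift if turned first [-0.3  0.3  2.3]
```

```bash
python3 -m pendant '[[55,[0,0,-4],0],[55,[0,0,-8],0],[55,[0,0,-12],0],[55,[0,0,-15],0],[55,[0,0,-15],0],[55,[0,0,-15],0],[55,[0,0,-10],0],[55,[0,0,-4],0],[55,[0,0,0],0],[55,[0,0,0],0]]'
python3 - <<'E'
from cell import bot
from h import *
goto(.514,.265,.36,-8.8)
ims=[]
s=bot.snapshot("scene");a=s["pixels"][150:280,190:350]
np.savez("s2.npz",**s)
t=bot.snapshot("top");np.savez("t2.npz",**t);b=t["pixels"][150:280,330:490]
cv2.imwrite("pics/lift.png",np.hstack([cv2.resize(i,(400,325),interpolation=cv2.INTER_CUBIC) for i in(a,b)])[:,:,::-1])
E
```

```text
t: 4.45
ee_pos: [0.5003, -0.2652, 0.3611]
tcp_rot: [0.999, 0.04, -0.001, -0.0]
ft_force: [0.1, 0.2, -4.3]
gripper_width: 0.717
grasp_force: 50.0
t 4.45 pos [ 0.5003 -0.2652  0.3611] yaw 4.63 tilt -1.0 q6 0.98 F [ 0.1  0.2 -4.3] w 0.717 g 50.0
 shift(current axes) [  56.5 -527.4    1.4] | turn 0.2344 | shift if turned first [ -67.6 -526.1    1.1]
```

View pics/lift.png

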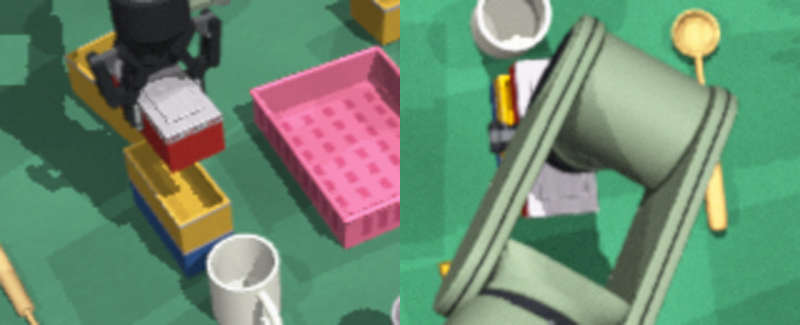

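The red tin with its lid is up and level; the yellow one stayed nested on the blue at about (180,195). Carrying it to the mat.

```bash
python3 -m pendant '[[55,[1,-8,0],0],[55,[2,-18,0],0],[55,[3,-28,0],0],[55,[3,-32,0],0],[55,[4,-32,0],0],[55,[4,-32,0],0],[55,[3,-32,0],0],[55,[3,-32,0],0],[55,[3,-32,0],0],[55,[3,-32,0],0],[55,[3,-32,0],0],[55,[3,-32,0],0],[55,[3,-32,0],0],[55,[3,-32,0],0],[55,[4,-32,0],0],[55,[4,-32,0],0],[55,[3,-28,0],0],[55,[2,-18,0],0],[55,[1,-10,0],0],[55,[0,0,0],0]]'
python3 -m pendant '[[55,[0,0,0],0.03],[55,[0,0,0],0.05],[55,[0,0,0],0.05],[55,[0,0,0],0.05],[55,[0,0,0],0.034],[55,[0,0,0],0.02],[55,[0,0,0],0]]'
python3 - <<'E'
from cell import bot
from h import *
goto(.514,.265,.194,-8.8)
s=bot.snapshot("wrist");np.savez("w4.npz",**s)
cv2.imwrite("pics/w4.png",s["pixels"][:,:,::-1])
E
```

```text
t: 6.55
ee_pos: [0.5124, 0.2643, 0.3615]
tcp_rot: [0.999, 0.041, -0.0, 0.0]
ft_force: [0.1, -1.1, -4.5]
gripper_width: 0.721
grasp_force: 62.3
t: 7.25
ee_pos: [0.5128, 0.2624, 0.3617]
tcp_rot: [0.997, -0.077, -0.0, 0.0]
ft_force: [-0.3, -0.2, -4.6]
gripper_width: 0.723
grasp_force: 62.0
t 7.25 pos [0.5128 0.2624 0.3617] yaw -8.83 tilt -1.0 q6 2.18 F [-0.3 -0.2 -4.6] w 0.723 g 62.0
 shift(current axes) [  0.8  -2.8 167.7] | turn -0.0006 | shift if turned first [  0.7  -2.7 167.7]
```

View pics/w4.png

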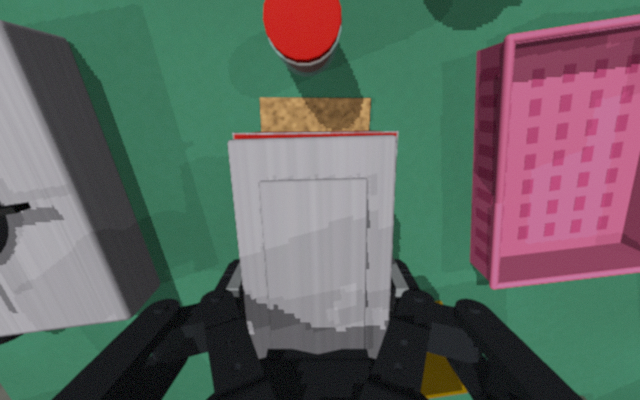

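The mat's far strip (260–370, 97–130) is squarely centred beyond the lidded tin, and the jar at (303,25) is clear. Lowering.

```bash
python3 -m pendant '[[55,[1,-2,8],0],[55,[0,-1,18],0],[55,[0,0,25],0],[55,[0,0,28],0],[55,[0,0,25],0],[55,[0,0,20],0],[55,[0,0,15],0],[55,[0,0,10],0],[55,[0,0,7],0],[55,[0,0,3],0],[55,[0,0,0],0],[55,[0,0,0],0]]'
python3 -m pendant '[[55,[0,0,2],0],[55,[0,0,1],0],[55,[0,0,1],0],[55,[0,0,0],0]]'
```

```text
t: 8.5
ee_pos: [0.5146, 0.2663, 0.2033]
tcp_rot: [0.997, -0.077, 0.001, -0.0]
ft_force: [-0.3, -0.2, -4.2]
gripper_width: 0.724
grasp_force: 61.7
t: 8.9
ee_pos: [0.5142, 0.2661, 0.1986]
tcp_rot: [0.997, -0.077, -0.0, 0.0]
ft_force: [0.9, -0.1, -3.9]
gripper_width: 0.718
grasp_force: 61.7
```

```bash
python3 -m pendant '[[55,[0,0,1],0],[55,[0,0,1],0],[55,[0,0,1],0],[55,[0,0,0],0]]';python3 -m pendant '[[55,[0,0,1],0],[55,[0,0,1],0],[55,[0,0,0],0]]'
```

```text
t: 9.3
ee_pos: [0.5142, 0.2662, 0.1966]
tcp_rot: [0.997, -0.077, 0.0, -0.0]
ft_force: [-2.6, -0.3, 3.7]
gripper_width: 0.721
grasp_force: 62.5
t: 9.6
ee_pos: [0.5136, 0.2665, 0.1952]
tcp_rot: [0.997, -0.077, -0.0, -0.0]
ft_force: [-7.0, 0.8, 9.4]
gripper_width: 0.721
grasp_force: 62.8
```

```bash
python3 -m pendant '[[55,[0,0,-1],0],[63,[0,0,0],0],[68,[0,0,0],0],[75,[0,0,0],0],[85,[0,0,0],0],[85,[0,0,0],0],[85,[0,0,0],0],[85,[0,0,-10],0],[85,[0,0,-25],0],[85,[0,0,-40],0],[85,[0,0,-40],0],[85,[0,0,-40],0],[85,[0,0,-15],0],[85,[0,0,0],0]]'
python3 - <<'E'
from cell import bot
from h import *
goto(.5005,-.2655,.40,4.7)
s=bot.snapshot("wrist");np.savez("w5.npz",**s)
t=bot.snapshot("top");np.savez("t5.npz",**t)
c=np.array([0])
# red/lid seen by wrist
E
```

```text
t: 11.0
ee_pos: [0.5146, 0.2663, 0.3685]
tcp_rot: [0.997, -0.076, 0.003, -0.002]
ft_force: [0.7, -0.0, -0.0]
gripper_width: 0.992
grasp_force: 0.0
t 11.0 pos [0.5146 0.2663 0.3685] yaw -8.77 tilt -1.0 q6 2.18 F [ 0.7 -0.  -0. ] w 0.992 g 0.0
 shift(current axes) [ 67.4 527.6 -33.3] | turn -0.2352 | shift if turned first [-57.6 528.9 -31.5]
```

```bash
python3 -m pendant '[[85,[2,15,-10],0],[85,[3,30,-20],0],[85,[5,40,-20],0],[85,[5,40,-2],0],[85,[5,40,0],0],[85,[5,40,0],0],[85,[5,40,0],0],[85,[5,40,0],0],[85,[5,40,0],0],[85,[5,40,0],0],[85,[5,40,0],0],[85,[5,40,0],0],[85,[5,40,0],0],[85,[5,32,0],0],[85,[5,10,0],0],[85,[2,0,0],-0.12],[85,[0,0,0],-0.115],[85,[0,0,0],0],[85,[0,0,0],0]]'
python3 - <<'E'
from cell import bot
from h import *
goto(.5005,-.2655,.42,4.7)
s=bot.snapshot("wrist");np.savez("w6.npz",**s)
a=load("w5")["pixels"]
cv2.imwrite("pics/w56.png",np.hstack([cv2.resize(a[60:360,150:450],(400,400)),cv2.resize(s["pixels"][60:360,170:470],(400,400))])[:,:,::-1])
E
```

```text
t: 13.0
ee_pos: [0.5048, -0.2654, 0.4163]
tcp_rot: [0.999, 0.04, -0.001, -0.0]
ft_force: [0.0, -0.3, 0.1]
gripper_width: 0.998
grasp_force: 0.0
t 13.0 pos [ 0.5048 -0.2654  0.4163] yaw 4.57 tilt -1.0 q6 0.99 F [ 0.  -0.3  0.1] w 0.998 g 0.0
 shift(current axes) [-4.3 -0.2 -3.7] | turn -0.0023 | shift if turned first [-4.3 -0.2 -3.7]
```

View pics/w56.png

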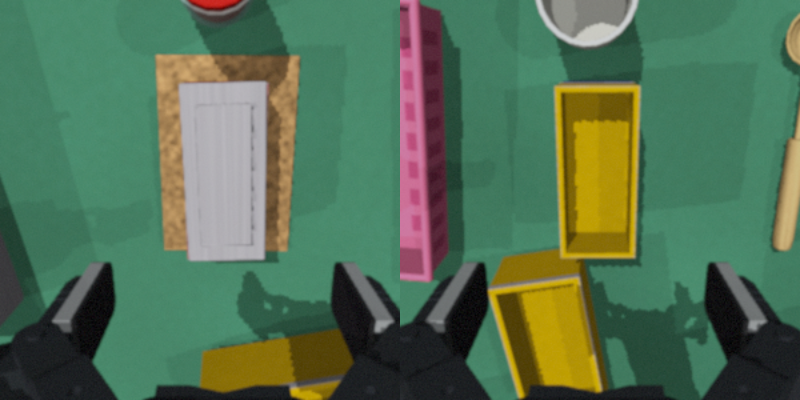

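The red tin with its lid stands on the mat (left, lid 180–268 × 82–262). The yellow tin's rim corners are at (555,85), (640,86), (636,258) and (560,258) on the right.

Run:
```python
from h import *
np.set_printoptions(precision=4,suppress=True)
for f,p,o,z in(("w6",[(555,85),(640,86),(636,258),(560,258)],(400,170),.098),("w5",[(180,82),(268,82),(266,260),(188,262)],(0,150),.060)):
    b=(np.array(p,float)-[o[0],0])*.75+[o[1],60]
    Y=plane(load(f),b,z);d=(Y[0]+Y[1]-Y[2]-Y[3])/2;e=(Y[0]+Y[3]-Y[1]-Y[2])/2
    print(Y.mean(0),np.linalg.norm(d),np.linalg.norm(e),np.degrees(np.arctan2(d[1],d[0])))
goto(.5005,-.266,.236,4.7)
```

```text
[ 0.4993 -0.2673] 0.14109887745921906 0.06311805643236093 4.763575545726238
[0.5139 0.2651] 0.1411329330805862 0.06283800550360019 -7.774705369496437
t 13.05 pos [ 0.5049 -0.2653  0.4164] yaw 4.6 tilt -1.0 q6 0.99 F [ 0.6  0.1 -0.2] w 0.995 g 0.0
 shift(current axes) [ -4.3   0.4 180.5] | turn -0.0018 | shift if turned first [ -4.4   0.3 180.4]
```

```bash
python3 -m pendant '[[85,[-5,1,20],0],[85,[0,0,35],0],[85,[0,0,35],0],[85,[0,0,35],0],[85,[0,0,30],0],[85,[0,0,16],0],[85,[0,0,9],0],[85,[0,0,0],0],[70,[0,0,0],0],[60,[0,0,0],0],[55,[0,0,0],0],[55,[0,0,0],0],[55,[0,0,0],0]]' 30
python3 -m pendant '[[55,[0,0,-4],0],[55,[0,0,-8],0],[55,[0,0,-12],0],[55,[0,0,-20],0],[55,[0,0,-20],0],[55,[0,0,-25],0],[55,[0,0,-20],0],[55,[0,0,-8],0],[55,[0,0,0],0]]'
python3 - <<'E'
from cell import bot
from h import *
goto(.496,-.015,.35,-0.7)
s=bot.snapshot("scene");np.savez("s7.npz",**s);w=bot.snapshot("wrist");np.savez("w7.npz",**w)
cv2.imwrite("pics/l2.png",np.hstack([cv2.resize(s["pixels"][140:290,190:340],(375,375)),cv2.resize(w["pixels"][60:360,170:470],(375,375))])[:,:,::-1])
E
```

```text
t: 14.35
ee_pos: [0.5005, -0.2671, 0.2381]
tcp_rot: [0.999, 0.041, 0.001, 0.001]
ft_force: [0.5, 2.2, 7.0]
gripper_width: 0.721
grasp_force: 33.9
t: 15.25
ee_pos: [0.5002, -0.2672, 0.3552]
tcp_rot: [0.999, 0.041, 0.001, 0.001]
ft_force: [0.5, -0.3, -2.8]
gripper_width: 0.72
grasp_force: 33.5
t 15.25 pos [ 0.5002 -0.2672  0.3552] yaw 4.68 tilt -1.0 q6 0.98 F [ 0.5 -0.3 -2.8] w 0.72 g 33.5
 shift(current axes) [  16.4 -251.7    4.8] | turn 0.094 | shift if turned first [  -7.3 -252.1    5.2]
```

View pics/l2.png

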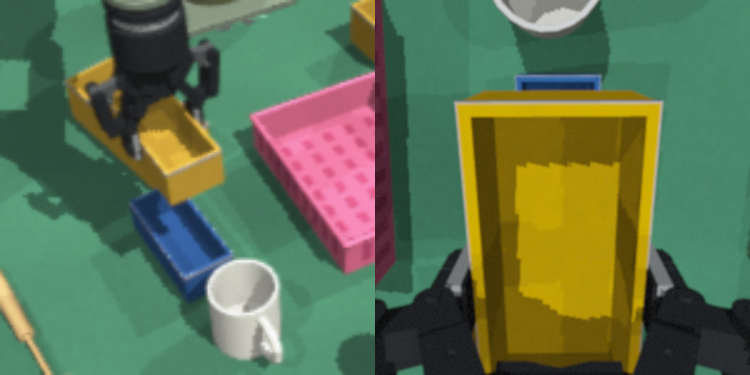

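The yellow tin is held level and the blue stayed put at about (180,245). On to the basket.

```bash
python3 -m pendant '[[55,[1,-10,0],0],[55,[2,-22,0],0],[55,[2,-32,0],0],[55,[2,-35,0],0],[55,[2,-35,0],0],[55,[2,-35,0],0],[55,[2,-33,0],0],[55,[2,-25,0],0],[55,[1,-17,0],0],[55,[0,-8,0],0],[55,[0,0,0],0.05],[55,[0,0,0],0.044],[55,[0,0,0],0],[55,[0,0,20],0],[55,[0,0,30],0],[55,[0,0,30],0],[55,[0,0,30],0],[55,[0,0,20],0],[55,[0,0,10],0],[55,[0,0,5],0]]'
python3 -m pendant '[[55,[0,0,5],0],[55,[0,0,2],0],[55,[0,0,0],0]]'
python3 -c "
from h import *
goto(.496,-.015,.196,-.7)"
```

```text
t: 17.35
ee_pos: [0.4954, -0.0148, 0.2078]
tcp_rot: [1.0, -0.006, -0.001, 0.0]
ft_force: [0.4, -0.2, -1.7]
gripper_width: 0.716
grasp_force: 33.5
t: 17.65
ee_pos: [0.4957, -0.0146, 0.2021]
tcp_rot: [1.0, -0.006, 0.001, 0.0]
ft_force: [0.0, 0.1, -1.7]
gripper_width: 0.722
grasp_force: 33.5
t 17.65 pos [ 0.4957 -0.0146  0.2021] yaw -0.69 tilt -1.0 q6 1.53 F [ 0.   0.1 -1.7] w 0.722 g 33.5
 shift(current axes) [0.3 0.4 6.1] | turn 0.0001 | shift if turned first [0.3 0.4 6.1]
```

```bash
python3 -m pendant '[[55,[0,0,2],0],[55,[0,0,1],0],[55,[0,0,0],0]]'; python3 -m pendant '[[55,[0,0,1],0],[55,[0,0,1],0],[55,[0,0,0],0]]'; python3 -m pendant '[[55,[0,0,1],0],[55,[0,0,1],0],[55,[0,0,0],0]]'
```

```text
t: 17.95
ee_pos: [0.4955, -0.0146, 0.1988]
tcp_rot: [1.0, -0.006, 0.0, 0.0]
ft_force: [-0.8, -0.7, -2.4]
gripper_width: 0.72
grasp_force: 33.5
t: 18.25
ee_pos: [0.4954, -0.0146, 0.1966]
tcp_rot: [1.0, -0.006, -0.0, 0.0]
ft_force: [0.2, 0.5, -1.9]
gripper_width: 0.721
grasp_force: 33.5
t: 18.55
ee_pos: [0.4954, -0.0146, 0.1961]
tcp_rot: [1.0, -0.006, 0.0, 0.0]
ft_force: [-3.8, 1.0, 11.2]
gripper_width: 0.718
grasp_force: 34.9
```

```bash
python3 -m pendant '[[55,[0,0,-1],0],[63,[0,0,0],0],[68,[0,0,0],0],[75,[0,0,0],0],[85,[0,0,0],0],[85,[0,0,0],0],[85,[0,0,0],0],[85,[0,0,-10],0],[85,[0,0,-25],0],[85,[0,0,-40],0],[85,[0,0,-40],0],[85,[0,0,-40],0],[85,[0,0,-20],0],[85,[0,0,0],0]]'
python3 - <<'E'
from cell import bot
from h import *
goto(.514,.2658,.37,-8.5)
s=bot.snapshot("scene");np.savez("s8.npz",**s);w=bot.snapshot("wrist");np.savez("w8.npz",**w)
cv2.imwrite("pics/l3.png",np.hstack([cv2.resize(s["pixels"][140:290,190:440],(625,375)),cv2.resize(w["pixels"],(0,0),fx=.25,fy=.25)[:0].repeat(1,0) if 0 else cv2.resize(w["pixels"][:,220:420],(175,375))])[:,:,::-1])
E
```

```text
t: 19.95
ee_pos: [0.4959, -0.0146, 0.3748]
tcp_rot: [1.0, -0.006, 0.004, 0.0]
ft_force: [0.6, -0.2, -0.7]
gripper_width: 0.993
grasp_force: 0.0
t 19.95 pos [ 0.4959 -0.0146  0.3748] yaw -0.7 tilt -1.0 q6 1.53 F [ 0.6 -0.2 -0.7] w 0.993 g 0.0
 shift(current axes) [  14.6 -280.6    4.8] | turn 0.1362 | shift if turned first [ -23.6 -280.     4.8]
```

View pics/l3.png

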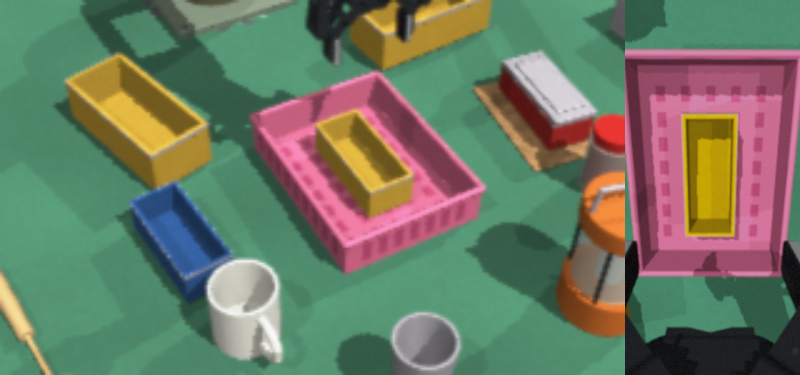

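The yellow tin stands upright in the middle of the basket (365,160), the red is lidded on the mat, and the blue is at (180,240). Before fetching the red tin I'll look at the blue tin from above for its exact place.

```bash
python3 -m pendant '[[85,[0,20,0],-0.05],[85,[0,35,0],-0.044],[85,[0,40,0],0],[85,[0,40,0],0],[85,[0,40,0],0],[85,[0,40,0],0],[85,[0,25,0],0],[85,[0,10,0],0],[85,[0,0,0],0],[85,[0,0,0],0]]'
python3 - <<'E'
from cell import bot
from h import *
w=bot.snapshot("wrist");np.savez("w9.npz",**w);t=bot.snapshot("top");np.savez("t9.npz",**t)
goto(.5,-.267,.37,4.7)
np.set_printoptions(precision=4,suppress=True)
im=w["pixels"].astype(int);m=((im[...,2]>im[...,0]*1.5+20)&(im[...,2]>im[...,1]*1.25)).astype(np.uint8)
m=cv2.morphologyEx(m,cv2.MORPH_CLOSE,np.ones((3,3)))
c=max(cv2.findContours(m,0,1)[0],key=cv2.contourArea);print(cv2.boundingRect(c),cv2.approxPolyDP(cv2.convexHull(c),5,True)[:,0].tolist())
x,y,ww,h=cv2.boundingRect(c);print(x-15,y-15)
cr=im[y-15:y+h+15,x-15:x+ww+15].astype(np.uint8);cv2.imwrite("pics/b9.png",cv2.resize(cr,None,fx=3,fy=3,interpolation=cv2.INTER_CUBIC)[:,:,::-1])
E
```

```text
t: 21.05
ee_pos: [0.5123, -0.263, 0.3698]
tcp_rot: [0.999, 0.041, -0.001, -0.001]
ft_force: [-0.1, -0.1, -0.3]
gripper_width: 0.995
grasp_force: 0.0
t 21.15 pos [ 0.5124 -0.2626  0.3705] yaw 4.77 tilt -1.0 q6 0.99 F [-0.2  0.8 -0.3] w 0.994 g 0.0
 shift(current axes) [-12.7   3.4   0.5] | turn 0.0012 | shift if turned first [-12.7   3.4   0.5]
(289, 129, 62, 130) [[348, 130], [346, 258], [293, 258], [289, 134]]
274 114
```

View pics/b9.png

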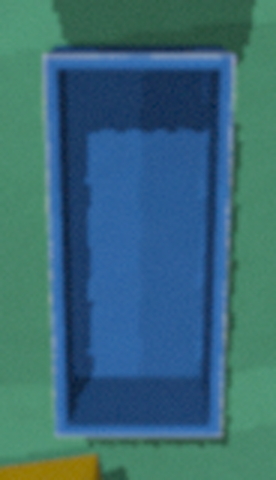

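Blue rim corners in the crop (×3, origin 274,114) are at (44,55), (237,55), (223,437) and (54,437).

Run:
```python
from h import *
np.set_printoptions(precision=4,suppress=True)
b=np.array([(44,55),(237,55),(223,437),(54,437)])/3+[273.6,113.6]
Y=plane(load("w9"),b,.052);d=(Y[0]+Y[1]-Y[2]-Y[3])/2;e=(Y[0]+Y[3]-Y[1]-Y[2])/2
print(Y.mean(0),np.linalg.norm(d),np.linalg.norm(e),np.degrees(np.arctan2(d[1],d[0])),np.degrees(np.arctan2(e[1],e[0])))
goto(.514,.2658,.37,-8.8)
```

```text
[ 0.4995 -0.2671] 0.14086405744683259 0.06341531670634219 4.573044897405927 94.69593093460634
t 21.15 pos [ 0.5124 -0.2626  0.3705] yaw 4.77 tilt -1.0 q6 0.99 F [-0.2  0.8 -0.3] w 0.994 g 0.0
 shift(current axes) [  45.5 -526.4    0.9] | turn 0.2368 | shift if turned first [ -79.3 -522.4    0.5]
```

```bash
python3 -m pendant '[[85,[2,-15,0],0],[85,[3,-30,0],0],[85,[3,-38,0],0],[85,[3,-38,0],0],[85,[3,-38,0],0],[85,[3,-38,0],0],[85,[3,-38,0],0],[85,[3,-38,0],0],[85,[3,-38,0],0],[85,[3,-38,0],0],[85,[3,-38,0],0],[85,[3,-38,0],0],[85,[3,-38,0],0],[85,[3,-38,0],0],[85,[4,-18,0],0],[85,[0,-7,0],0.12],[85,[0,0,0],0.117],[85,[0,0,0],0],[85,[0,0,0],0]]'
python3 -c "
from h import *
goto(.514,.2662,.197,-8.8)"
```

```text
t: 23.05
ee_pos: [0.5139, 0.2641, 0.3708]
tcp_rot: [0.997, -0.076, -0.0, 0.0]
ft_force: [-0.8, 0.8, -0.9]
gripper_width: 0.998
grasp_force: 0.0
t 23.05 pos [0.5139 0.2641 0.3708] yaw -8.73 tilt -1.0 q6 2.18 F [-0.8  0.8 -0.9] w 0.998 g 0.0
 shift(current axes) [ -0.2  -2.2 173.8] | turn 0.0012 | shift if turned first [ -0.2  -2.1 173.8]
```

```bash
python3 -m pendant '[[85,[0,-2,20],0],[85,[0,0,35],0],[85,[0,0,35],0],[85,[0,0,35],0],[85,[0,0,25],0],[85,[0,0,15],0],[85,[0,0,8],0],[85,[0,0,0],0],[70,[0,0,0],0],[60,[0,0,0],0],[55,[0,0,0],0],[55,[0,0,0],0],[55,[0,0,0],0]]' 45
python3 -m pendant '[[55,[0,0,-4],0],[55,[0,0,-8],0],[55,[0,0,-15],0],[55,[0,0,-20],0],[55,[0,0,-25],0],[55,[0,0,-30],0],[55,[0,0,-30],0],[55,[0,0,-20],0],[55,[0,0,-8],0],[55,[0,0,0],0]]'
python3 -c "
from h import *
goto(.5,-.2671,.355,4.7)"
```

```text
t: 24.35
ee_pos: [0.5151, 0.2662, 0.1991]
tcp_rot: [0.997, -0.077, 0.001, -0.001]
ft_force: [-0.1, -0.2, 6.5]
gripper_width: 0.72
grasp_force: 51.5
t: 25.35
ee_pos: [0.5146, 0.2659, 0.3584]
tcp_rot: [0.997, -0.078, 0.001, -0.0]
ft_force: [0.4, 0.3, -4.9]
gripper_width: 0.717
grasp_force: 50.4
t 25.35 pos [0.5146 0.2659 0.3584] yaw -8.89 tilt -1.0 q6 2.18 F [ 0.4  0.3 -4.9] w 0.717 g 50.4
 shift(current axes) [ 68.  528.9   3.1] | turn -0.2372 | shift if turned first [-58.2 530.    3.4]
```

```bash
python3 -m pendant '[[55,[1,8,0],0],[55,[2,18,0],0],[55,[4,28,0],0],[55,[4,32,0],0],[55,[4,32,0],0],[55,[4,32,0],0],[55,[4,32,0],0],[55,[4,32,0],0],[55,[4,32,0],0],[55,[4,32,0],0],[55,[4,32,0],0],[55,[4,32,0],0],[55,[4,32,0],0],[55,[4,32,0],0],[55,[4,32,0],0],[55,[4,32,0],0],[55,[4,28,0],0],[55,[3,19,0],0],[55,[2,10,0],0],[55,[0,2,0],0]]'
python3 -m pendant '[[55,[0,0,0],-0.03],[55,[0,0,0],-0.05],[55,[0,0,0],-0.05],[55,[0,0,0],-0.05],[55,[0,0,0],-0.037],[55,[0,0,0],-0.02],[55,[0,0,0],0],[55,[0,0,0],0]]'
python3 -c "
from h import *
goto(.5005,-.2671,.26,4.7)"
```

```text
t: 27.35
ee_pos: [0.4993, -0.2685, 0.3568]
tcp_rot: [0.997, -0.079, -0.001, -0.0]
ft_force: [0.2, 0.5, -4.0]
gripper_width: 0.718
grasp_force: 50.4
t: 28.15
ee_pos: [0.5001, -0.2667, 0.3577]
tcp_rot: [0.999, 0.041, -0.0, -0.0]
ft_force: [-0.8, 0.2, -3.9]
gripper_width: 0.72
grasp_force: 50.4
t 28.15 pos [ 0.5001 -0.2667  0.3577] yaw 4.72 tilt -1.0 q6 0.98 F [-0.8  0.2 -3.9] w 0.72 g 50.4
 shift(current axes) [ 0.4  0.5 97.7] | turn 0.0003 | shift if turned first [ 0.4  0.5 97.7]
```

Position is within 0.5 mm. Lowering to just above the blue rim, then feeling down.

```bash
python3 -m pendant '[[55,[0,0,8],0],[55,[0,0,18],0],[55,[0,0,25],0],[55,[0,0,22],0],[55,[0,0,15],0],[55,[0,0,8],0],[55,[0,0,4],0],[55,[0,0,2],0],[55,[0,0,0],0],[55,[0,0,0],0]]'
python3 -c "
from h import *
goto(.5003,-.2671,.24,4.7)"
python3 -m pendant '[[55,[0,0,2],0],[55,[0,0,2],0],[55,[0,0,1],0],[55,[0,0,0],0]]'; python3 -m pendant '[[55,[0,0,2],0],[55,[0,0,1],0],[55,[0,0,0],0]]'
```

```text
t: 29.15
ee_pos: [0.5003, -0.2673, 0.2565]
tcp_rot: [0.999, 0.041, 0.001, 0.0]
ft_force: [0.2, -0.4, -4.0]
gripper_width: 0.724
grasp_force: 50.3
t 29.15 pos [ 0.5003 -0.2673  0.2565] yaw 4.68 tilt -1.0 q6 0.98 F [ 0.2 -0.4 -4. ] w 0.724 g 50.3
 shift(current axes) [-0.  -0.2 16.5] | turn -0.0003 | shift if turned first [-0.  -0.2 16.5]
t: 29.55
ee_pos: [0.5, -0.2671, 0.2505]
tcp_rot: [0.999, 0.041, -0.0, -0.0]
ft_force: [1.1, 0.3, -4.5]
gripper_width: 0.72
grasp_force: 50.4
t: 29.85
ee_pos: [0.5, -0.2671, 0.2475]
tcp_rot: [0.999, 0.041, -0.0, -0.0]
ft_force: [-0.3, 0.1, -4.6]
gripper_width: 0.717
grasp_force: 50.4
```

```bash
for i in 1 ; do python3 -m pendant '[[55,[0,0,2],0],[55,[0,0,1],0],[55,[0,0,0],0]]'; done; python3 -m pendant '[[55,[0,0,2],0],[55,[0,0,1],0],[55,[0,0,0],0]]'
```

```text
t: 30.15
ee_pos: [0.5, -0.2672, 0.2445]
tcp_rot: [0.999, 0.041, -0.0, -0.0]
ft_force: [-0.7, -0.7, -5.2]
gripper_width: 0.718
grasp_force: 50.4
t: 30.45
ee_pos: [0.5, -0.2671, 0.2415]
tcp_rot: [0.999, 0.041, -0.0, -0.0]
ft_force: [-0.2, 0.0, -3.4]
gripper_width: 0.718
grasp_force: 50.4
```

```bash
python3 -m pendant '[[55,[0,0,1],0],[55,[0,0,0],0]]'
```

```text
t: 30.65
ee_pos: [0.5001, -0.2672, 0.2411]
tcp_rot: [0.999, 0.041, 0.0, 0.0]
ft_force: [-1.6, 1.0, 0.4]
gripper_width: 0.718
grasp_force: 50.8
```

```bash
python3 -m pendant '[[55,[0,0,1],0],[55,[0,0,0.5],0],[55,[0,0,0],0],[55,[0,0,0],0]]'
```

```text
t: 31.05
ee_pos: [0.5, -0.2672, 0.2411]
tcp_rot: [0.999, 0.041, 0.0, 0.0]
ft_force: [-3.8, 2.0, 9.9]
gripper_width: 0.717
grasp_force: 52.0
```

Firm support at the fully seated height. Releasing and rising.

```bash
python3 -m pendant '[[55,[0,0,-1],0],[63,[0,0,0],0],[68,[0,0,0],0],[75,[0,0,0],0],[85,[0,0,0],0],[85,[0,0,0],0],[85,[0,0,0],0],[85,[0,0,-10],0],[85,[0,0,-25],0],[85,[0,0,-40],0],[85,[0,0,-40],0],[85,[0,0,-40],0],[85,[0,0,-20],0],[85,[-30,0,0],0],[85,[-40,0,0],0],[85,[-40,0,0],0],[85,[-20,0,0],0],[85,[0,0,0],0]]'
python3 - <<'E'
from cell import bot
from h import *
s=bot.snapshot("scene");w=bot.snapshot("wrist")
cv2.imwrite("pics/end.png",np.hstack([cv2.resize(s["pixels"][160:280,200:440],(500,250),interpolation=cv2.INTER_CUBIC),cv2.resize(w["pixels"][:250,170:470],(300,250))])[:,:,::-1])
E
```

```text
t: 32.85
ee_pos: [0.3686, -0.2777, 0.4162]
tcp_rot: [0.999, 0.04, 0.0, 0.0]
ft_force: [0.7, 0.4, -0.3]
gripper_width: 0.995
grasp_force: 0.0
```

View pics/end.png

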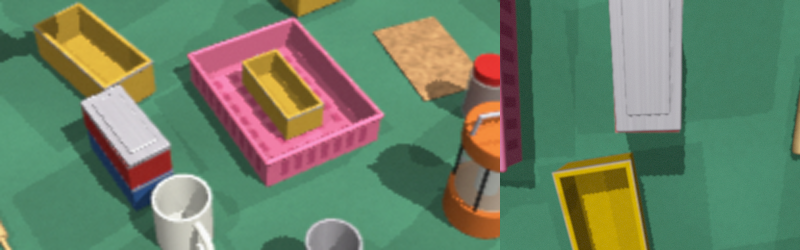

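The red tin with its lid sits squarely on the blue at (127,145), the yellow tin is upright in the basket at (283,92), and everything else is in place.

```bash
python3 -c "
from cell import bot
print(bot.finish_job())"
```

```text
the job is handed in; nothing more can be done
None
```

The job is handed in at about 33 s: the yellow tin is upright in the basket, and the lidded red tin is back on the blue tin, seated at the expected height; in the last picture the blue tin, the basket and the other things in view look unmoved.

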